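# Roll a stiff laminate sheet down on its tray pad

## Robot

A 7-joint arm with a two-finger parallel gripper is mounted at the origin on a cart in front of the work surface, level with it; the furniture and walls round the work are solid. World frame = base frame: x ahead of the robot, y to its left, z up, the work surface at z = 0. Lengths are in m, angles in rad, forces in N, time in s.
With the tool pointing down it reaches from about 0.425 to 0.875 m from the base axis. Payload 4.7 kg.
Tool frame: the origin (TCP) lies midway between the tips of the shut fingers; the grasp point (between the pads) lies 19 mm behind it; z points along the fingers, y is the direction in which the jaws open and shut (so a half turn about z gives the same grasp; the last joint's range is limited). The gripper opens to 87 mm and grips with 3 to 60 N. Pads are 19 mm wide; open, the fingers measure 117 mm over their backs; the gripper's body (75 mm by 190 mm) begins 51 mm behind the grasp point.
Start: joints at [-1.137, 0.321, -0.07, 1.45, 0.023, 1.371, -0.057], TCP at [0.265, 0.594, 0.223] pointing down, gripper open.
Joint ranges: [-2.86, 2.86], [-0.3, 2.09], [-1.38, 1.24], [0.06, 2.45], [-1.56, 4.7], [0.09, 2.05], [-2.69, 2.69]. Speed limits (rad/s): [2.57, 2.57, 3.14, 3.14, 3.14, 3.14, 3.14].

## Interface

Orientations are given as a rotation vector (axis times angle).
In Python, from bench import get_state, eyes, job gives the robot as it stands. The module is installed in compiled form; this text tells all that it offers.
- The arm moves only by the shell command python3 -m jog 'ROWS' [FORCE]. ROWS is JSON, a list that holds one entry, the list of rows, each a list of 5 numbers: the opening, from 0 (shut) to 1 (fully open), then the shift along the tool's x, y, z in units of 40 mm (1.0 is 40 mm), then the turn about the tool's z in units of 5 degrees (1.0 is 5 degrees). In form: [[[jaw, dx, dy, dz, turn], ...]]. A call has 1 to 10 rows; each row shifts and turns the commanded pose from where the row before left it, along the tool's axes as they then stand; what a row does not reach is not made up. A row lasts 1/8 s, in which the tool goes at most 62.5 mm and 10.7 degrees, less where a joint would pass 70% of its speed; a pose out of reach is approached as far as the arm can. A call is refused whole if a number of a shift passes 1 or a number of a turn 1, either way. A call with a gripper value outside its range is refused whole. The fingers move at their own pace and stop on an object; FORCE is the grip in N (left out, the last holds). Time passes only in rows, so rows that do not move let the fingers close. It gives the time, the measured TCP pose, the force and the opening at its end, in the units of the state.
- get_state(): the state, without advancing time (a new reading comes with each control period).
- eyes.get_image(name): name is "side" or "top"; returns (picture, depth): 384x512x3 uint8, red, green, blue; 384x512 float32, m along the optical axis (not along the pixel's ray), 0 where there is no reading.
- eyes.camera_params(name): a dict with "camera_matrix" (3x3 intrinsics, pixels), "pose" (4x4, takes a point from camera to world coordinates). Camera axes: x right, y down, z forward; pixel columns grow to the right and rows downward; lengths in m; the calibration is good to about 2 mm. A picture is of the moment at which its call begins. camera_params takes no time and is no camera call.
- job.close_job(): hands the job in, once; it reports no verdict.
The state is a dict: "time": time; "joint_positions": joint angles; "qd": joint speeds; "joint_torque": joint torques, N m; "position": TCP position; "tool_rot": TCP orientation; "ft_force": force on the tool from outside, world axes, zero at the start; "torque": the same for the moment, N m; "grip_width": opening from 0.0 (shut) to 1.0 (fully open).
Only numpy, scipy, OpenCV 4.12 (cv2) and the standard library are available. Lean on these libraries where they do the work, as an engineer would, in place of code of your own. Each camera call takes 0.05 s, during which the arm holds its last target. There are 200 camera calls.

## Task

Take the wide hand roller by its handle and bond the stiff white sheet to its foam tray pad by rolling it down from one end right to the other along its middle, starting at the end next to the two screw heads, keeping it squarely pressed all the way so that the foam stays squeezed about half-way (roughly 10 N, never hard). Then stand the roller upright on the open worktop clear of the tray and let go; leave the narrow roller where it is.

Things in the scene. Friction and masses are not known exactly. Their poses are not given: they have to be found in the camera images.
- wide_roller_grip (a point): Centre of the grey handle of the WIDE hand roller, a loose 0.4 kg tool standing upright, 94 mm tall. Handle: 76 mm (x) by 26 mm thick (y) by 38 mm tall; grip across the 26 mm. This point is 75 mm above the drum's bottom. Fingertips may go 20 mm below it (steel bridge at 25 mm). z is up; drum axis along x, rolls along y. Tool 98 mm (x) by 76 mm (y); may stand tilted 6 degrees about x.
- wide_roller_drum: Dark rubber drum of the wide roller, 40 mm diameter, 80 mm long, turning freely about the tool's x; origin at its centre, 55 mm below the handle's centre (its y and z axes turn as it rolls). Skids beside it hang 4 mm above the drum's bottom and reach 38 mm fore and aft (y).
- narrow_roller_grip (a point): Centre of the handle of the NARROW hand roller, the wrong one: same build, height and axes, but its drum is only 34 mm long and the tool 52 mm wide (x).
- sheet_mid (a point): Centre of the white sheet's upper face, 36 mm above the worktop. Flat sheet 80 mm (x) by 204 mm (y) on springy grey foam in an aluminium tray, 92 by 216 mm, 18 mm rim, fixed to the worktop. +y points to the end with two screw heads (14 mm high, on a tab reaching 32 mm past the tray); z up. Pressed anywhere it sinks level, 1 mm per 1.2 N, 14 mm at most, and springs back.
- sheet: The white sheet, 3 mm thick, with its foam pad; origin and axes as at the centre of its upper face.
Not all that is in view belongs to the job. Leave any red look-alike of the part that bears wide_roller_grip alone.

How it is judged:
By the outcome, as a careful person would: the job done as asked, in the order asked, and still so for the second after the job is handed in, with the robot touching nothing.
It also fails if it takes over 54 s, if anything falls off the work surface, if the arm or the gripper's body presses on something with over 40 N, if the wrist force passes 120 N, or if a joint passes its speed limit or range.

## Working session

There is one attempt and no reset: what is moved stays moved. The work goes in short steps, Python scripts to look and compute and a shell command to move; the robot and the scene stay as the last step left them, time stands still between calls to the robot, and variables do not carry over. Pictures are saved under pics/ and viewed, about 8 in all and at most 12, crops included, and the job is handed in when it is done.

```bash
mkdir -p pics; cat > h.py <<'E'
import numpy as np,cv2
from bench import get_state,eyes,job
from scipy.spatial.transform import Rotation as R
def shot(n):
    p,d=eyes.get_image(n); np.savez(f'pics/{n}.npz',p=p,d=d); return p,d
def save(p,f): cv2.imwrite('pics/'+f,p[:,:,::-1])
def cloud(n,d):
    c=eyes.camera_params(n);K=c['camera_matrix'];T=c['pose']
    v,u=np.mgrid[:d.shape[0],:d.shape[1]]
    P=np.stack([(u-K[0][2])/K[0][0]*d,(v-K[1][2])/K[1][1]*d,d],-1)
    T=np.array(T);return P@T[:3,:3].T+T[:3,3]
def st():
    s=get_state();print(s['time'],np.round(s['position'],4),'rot\n',np.round(R.from_rotvec(s['tool_rot']).as_matrix(),3),'F',np.round(s['ft_force'],2),'g',s['grip_width'],'q',np.round(s['joint_positions'],2))
E
python3 - <<'E'
from h import *
p,d=shot('top');save(p,'t0.png');p,d=shot('side');save(p,'s0.png')
st()
for n in('top','side'):
    c=eyes.camera_params(n);print(np.round(c['pose'],3),np.round(c['camera_matrix'],1))
E
```

```text
0.1 [0.2647 0.5931 0.2216] rot
 [[-0.913  0.407 -0.001]
 [ 0.407  0.913 -0.002]
 [-0.    -0.002 -1.   ]] F [ 0.22  0.89 -0.95] g 1.00247765406443 q [-1.14  0.32 -0.07  1.45  0.02  1.37 -0.06]
[[-0.014 -0.995  0.1    0.423]
 [-1.     0.012 -0.024  0.207]
 [ 0.022 -0.1   -0.995  1.211]
 [ 0.     0.     0.     1.   ]] [[378.8   0.  251.9]
 [  0.  378.8 194.5]
 [  0.    0.    1. ]]
[[ 0.85  -0.239  0.469 -0.065]
 [-0.526 -0.376  0.763 -0.791]
 [-0.006 -0.895 -0.445  0.634]
 [ 0.     0.     0.     1.   ]] [[372.7   0.  258.5]
 [  0.  372.7 190.6]
 [  0.    0.    1. ]]
```

View pics/t0.png

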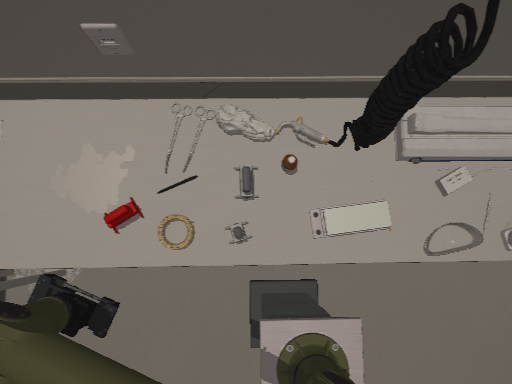

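View pics/s0.png

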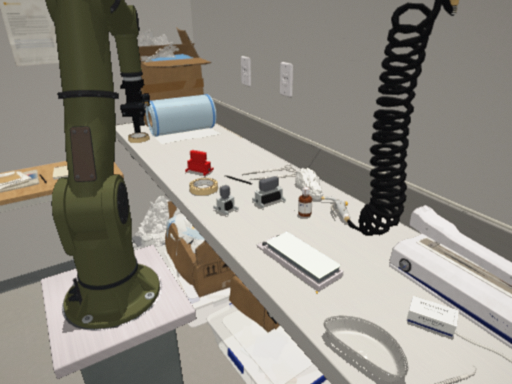

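Top view: the candidates are the wide roller at (247,182), the narrow roller at (238,232) and the red look-alike at (122,215). The tray's sheet is at (357,218), with its screws at the left (+y) end, around (317,222). The grey tool at (247,182) fits because it has the long drum. I'll confirm that in a crop while measuring.

```bash
python3 - <<'E'
from h import *
p=np.load('pics/top.npz');P=cloud('top',p['d']);im=p['p'];z=P[...,2]
a=im[145:265,215:405];save(cv2.resize(a,None,fx=4,fy=4,interpolation=cv2.INTER_CUBIC),'c0.png')
def rect(m,name,box):
    mm=np.zeros(m.shape,np.uint8);r0,r1,c0,c1=box;mm[r0:r1,c0:c1]=m[r0:r1,c0:c1]
    q=P[mm>0];(cx,cy),(w,h),an=cv2.minAreaRect(q[:,:2].astype(np.float32))
    b=cv2.boxPoints(((cx,cy),(w,h),an));e=[b[1]-b[0],b[2]-b[1]];L=max(e,key=np.linalg.norm)
    print(name,len(q),'c',round(cx,4),round(cy,4),'size',round(w,3),round(h,3),'long dir deg',round(np.degrees(np.arctan2(L[1],L[0]))%180,1),'z',np.round(np.percentile(q[:,2],[5,50,95]),3),'mean',np.round(q.mean(0),4))
rect(z>.078,'wide handle',(155,205,225,270))
rect((z>.01)&(z<.2),'wide all',(155,205,225,270))
rect(z>.078,'narrow handle',(215,248,220,258))
rect((z>.01)&(z<.2),'narrow all',(215,248,220,258))
w=(im.min(-1)>165)&(z>.025)&(z<.05)
rect(w,'sheet',(190,245,300,400))
rect((z>.008)&(z<.06),'tray',(190,245,300,400))
for r in (195,200,240): print(im[r,357], z[r,357])
print('table z',np.median(z[210:250,260:300]), 'bottle',np.round(P[160,290],3))
E
```

```text
wide handle 218 c 0.5223 0.1969 size 0.199 0.026 long dir deg 1.5 z [0.087 0.093 0.099] mean [0.5746 0.1988 0.1441]
wide all 447 c 0.5828 0.1986 size 0.099 0.07 long dir deg 1.0 z [0.017 0.054 0.096] mean [0.5789 0.199  0.065 ]
narrow handle 98 c 0.4245 0.2259 size 0.034 0.028 long dir deg 36.1 z [0.087 0.093 1.211] mean [0.4246 0.2248 0.1608]
narrow all 262 c 0.4248 0.2265 size 0.057 0.072 long dir deg 105.7 z [0.016 0.051 0.096] mean [0.4248 0.2257 0.0577]
sheet 9 c 0.46 -0.111 size 0.077 0.106 long dir deg 97.0 z [0.034 0.037 0.039] mean [ 0.4384 -0.1091  0.0373]
tray 2072 c 0.4639 -0.1464 size 0.115 0.282 long dir deg 90.6 z [0.011 0.036 0.04 ] mean [ 0.4627 -0.1341  0.0321]
[144 137 127] -0.002228695685148274
[145 138 128] 0.002727949017644171
[145 138 128] 0.001579462957556288
table z 0.00029817370216578265 bottle [0.636 0.065 0.098]
```

View pics/c0.png

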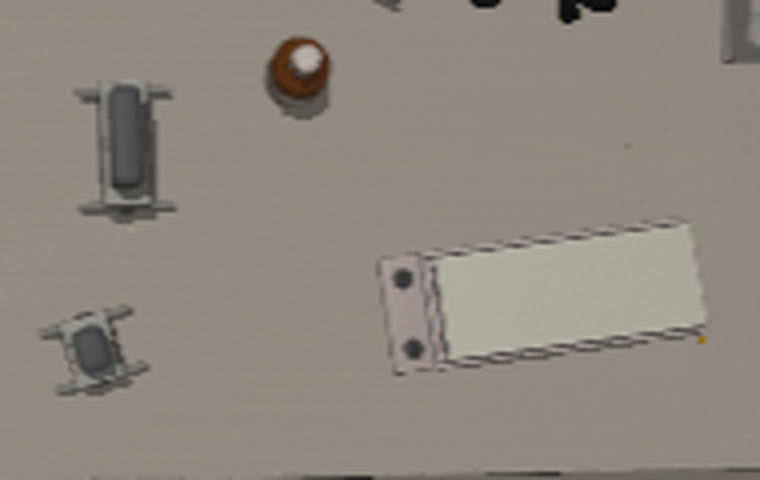

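The crop shows the wide tool's long handle at top left (crop px 127,140), about parallel to world x. The narrow tool is below it, and the tray's screws are at its left end. So the wide tool at full-image (247,182) is the one.

```bash
cat >> h.py <<'E'
def rect(P,m,name,box):
    mm=np.zeros(m.shape,np.uint8);r0,r1,c0,c1=box;mm[r0:r1,c0:c1]=m[r0:r1,c0:c1]
    n,l,s,_=cv2.connectedComponentsWithStats(mm);mm=l==1+np.argmax(s[1:,4])
    q=P[mm];(cx,cy),(w,h),an=cv2.minAreaRect(q[:,:2].astype(np.float32))
    ev,V=np.linalg.eigh(np.cov(q[:,:2].T));L=V[:,1]
    print(name,len(q),'c',round(cx,4),round(cy,4),'size',round(w,3),round(h,3),an,'pca deg',round(np.degrees(np.arctan2(L[1],L[0]))%180,1),'z',np.round(np.percentile(q[:,2],[5,50,95]),3),'mean',np.round(q.mean(0),4))
E
python3 - <<'E'
from h import *
p=np.load('pics/top.npz');P=cloud('top',p['d']);im=p['p'].astype(int);z=P[...,2]
rect(P,(z>.07)&(z<.12),'wide handle',(155,205,225,270))
rect(P,(z>.01)&(z<.2),'wide all',(155,205,225,270))
m=(im[...,1]>im[...,2]+12)&(im[...,1]>=im[...,0]-2)&(im[...,1]>140)
rect(P,m,'sheet',(190,250,300,400))
rect(P,(z>.008)&(z<.06),'tray',(190,245,300,400))
# sheet height check
p=np.load('pics/side.npz');P=cloud('side',p['d']);z=P[...,2]
rect(P,(z>.07)&(z<.12),'side handle',(170,210,250,285))
E
```

```text
wide handle 211 c 0.5838 0.1984 size 0.076 0.025 2.19155216217041 pca deg 1.5 z [0.086 0.093 0.098] mean [0.5814 0.1985 0.0925]
wide all 447 c 0.5828 0.1986 size 0.099 0.07 1.0393284559249878 pca deg 1.7 z [0.017 0.054 0.096] mean [0.5789 0.199  0.065 ]
sheet 926 c 0.4489 -0.0199 size 0.077 0.457 6.978455066680908 pca deg 97.3 z [0.033 0.036 0.04 ] mean [ 0.4655 -0.1502  0.0401]
tray 2066 c 0.4631 -0.1347 size 0.092 0.257 6.909021854400635 pca deg 97.0 z [0.011 0.036 0.04 ] mean [ 0.4627 -0.1341  0.0321]
side handle 173 c 0.5823 0.1938 size 0.074 0.028 0.04381124675273895 pca deg 177.8 z [0.072 0.086 0.095] mean [0.5783 0.1901 0.0853]
```

```bash
cat >> h.py <<'E'
def need(x,y,z,yaw):
    s=get_state();M=R.from_rotvec(s['tool_rot']).as_matrix()
    cur=np.degrees(np.arctan2(M[1,1],M[0,1]))
    print('t',s['time'],'pos',np.round(s['position'],4),'yaw',round(cur,2),'zax',np.round(M[:,2],4),'F',np.round(s['ft_force'],1),'T',np.round(s['torque'],2),'g',round(s['grip_width'],3))
    print('units (current axes)',np.round(M.T@(np.array([x,y,z])-s['position'])/.04,2),'turn',round(-(yaw-cur)/5,2))
E
python3 -m jog '[[[1,0,0,0,-0.85],[1,0,0,0,-0.85],[1,0,0,0,-0.85],[1,0,0,0,-0.85],[1,0,0,0,-0.85],[1,0,0,0,-0.85]]]'
python3 -m jog '[[[1,-0.55,-0.72,0,0],[1,-0.55,-0.72,0,0],[1,-0.55,-0.72,0,0],[1,-0.55,-0.72,0,0],[1,-0.55,-0.72,0,0],[1,-0.55,-0.72,0,0],[1,-0.55,-0.72,0,0]]]'
python3 -c "from h import *;need(.5835,.1985,.2,91.6)"
```

```text
time: 0.85
position: [0.2649, 0.5932, 0.2219]
tool_rot: [0.044, -3.141, 0.002]
ft_force: [-0.5, 0.2, -0.4]
grip_width: 1.003
time: 1.72
position: [0.4245, 0.3947, 0.2221]
tool_rot: [0.04, -3.141, 0.001]
ft_force: [1.2, 0.3, 1.3]
grip_width: 1.002
t 1.725 pos [0.4245 0.3947 0.2221] yaw 91.45 zax [-5.e-04 -5.e-04 -1.e+00] F [1.2 0.3 1.3] T [0.08 0.02 0.04] g 1.002
units (current axes) [-3.85 -5.    0.55] turn -0.03
```

```bash
python3 -m jog '[[[1,-0.55,-0.72,0,0],[1,-0.55,-0.72,0,0],[1,-0.55,-0.72,0,0],[1,-0.55,-0.72,0.3,0],[1,-0.55,-0.72,0.4,0],[1,-0.55,-0.72,0.5,0],[1,-0.55,-0.70,0.6,0],[1,0,0,0,0],[1,0,0,0,0]]]'
python3 - <<'E'
from h import *
need(.5835,.1985,.058,91.6)
p,d=shot('side');save(cv2.resize(p[110:240,190:350],None,fx=4,fy=4,interpolation=cv2.INTER_CUBIC),'s1.png')
P=cloud('side',d);z=P[...,2]
im=p.astype(int)
E
```

```text
time: 2.85
position: [0.5825, 0.1999, 0.1504]
tool_rot: [0.04, -3.141, -0.001]
ft_force: [-0.3, 0.6, 2.0]
grip_width: 1.002
t 2.85 pos [0.5825 0.1999 0.1504] yaw 91.48 zax [-8.e-04  7.e-04 -1.e+00] F [-0.3  0.6  2. ] T [0.06 0.   0.01] g 1.002
units (current axes) [-0.02 -0.04  2.31] turn -0.02
```

View pics/s1.png

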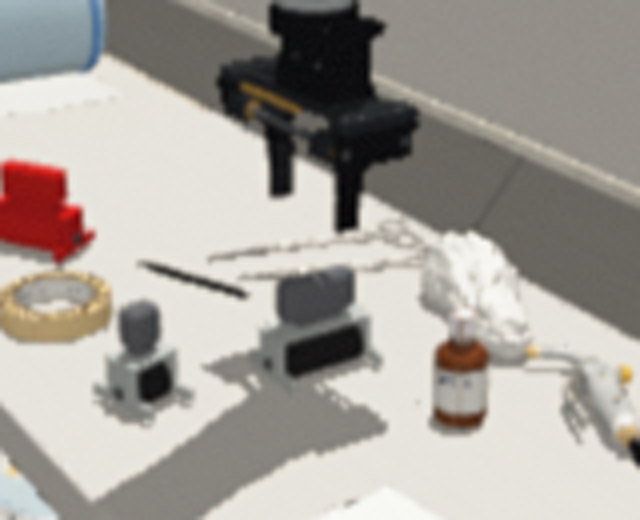

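The open fingers sit squarely over the wide roller's handle (crop 315,295), and everything else is clear. I'll descend and grip.

```bash
python3 -m jog '[[[1,0,-0.04,0.5,0],[1,0,0,0.5,0],[1,0,0,0.5,0],[1,0,0,0.5,0],[1,0,0,0.3,0],[1,0,0,0,0],[1,0,0,0,0]]]' 20
python3 -m jog '[[[0,0,0,0,0],[0,0,0,0,0],[0,0,0,0,0],[0,0,0,0,0],[0,0,0,0,0],[0,0,0,0,0],[0,0,0,0,0],[0,0,0,0,0]]]' 20
python3 -m jog '[[[0,0,0,0,0],[0,0,0,0,0]]]' 45
python3 -c "from h import *;need(.453,-.055,.058,97)"
```

```text
time: 3.78
position: [0.5837, 0.1976, 0.0592]
tool_rot: [-0.04, 3.14, 0.001]
ft_force: [-0.1, -0.2, 0.3]
grip_width: 1.001
time: 4.78
position: [0.5831, 0.1975, 0.0585]
tool_rot: [-0.04, 3.141, 0.0]
ft_force: [0.9, -0.1, -1.0]
grip_width: 0.297
time: 5.03
position: [0.5831, 0.1975, 0.0586]
tool_rot: [-0.04, 3.141, 0.0]
ft_force: [0.6, 0.2, -0.6]
grip_width: 0.296
t 5.025 pos [0.5831 0.1975 0.0586] yaw 91.45 zax [ 1.e-04  1.e-04 -1.e+00] F [ 0.6  0.2 -0.6] T [ 0.04  0.02 -0.07] g 0.296
units (current axes) [ 3.41 -6.23  0.01] turn -1.11
```

```bash
python3 -m jog '[[[0,0,0,-0.4,0],[0,0,0,-0.5,0],[0,0,0,-0.6,0],[0,0,0,-0.5,0],[0,0,0,0,-0.37],[0,0,0,0,-0.37],[0,0,0,0,-0.37],[0,0,0,0,0]]]'
python3 - <<'E'
from h import *
need(.453,-.055,.138,97)
for n in('top','side'): shot(n)
p=np.load('pics/side.npz');P=cloud('side',p['d'])
save(cv2.resize(p['p'][110:240,190:350],None,fx=4,fy=4,interpolation=cv2.INTER_CUBIC),'s2.png')
E
```

```text
time: 6.02
position: [0.5826, 0.1973, 0.1376]
tool_rot: [0.192, -3.134, 0.001]
ft_force: [0.6, -0.1, -3.9]
grip_width: 0.296
t 6.025 pos [0.5826 0.1973 0.1376] yaw 97.02 zax [-1.5e-03 -6.0e-04 -1.0e+00] F [ 0.6 -0.1 -3.9] T [0.02 0.01 0.08] g 0.296
units (current axes) [ 3.99 -5.86 -0.  ] turn 0.0
```

View pics/s2.png

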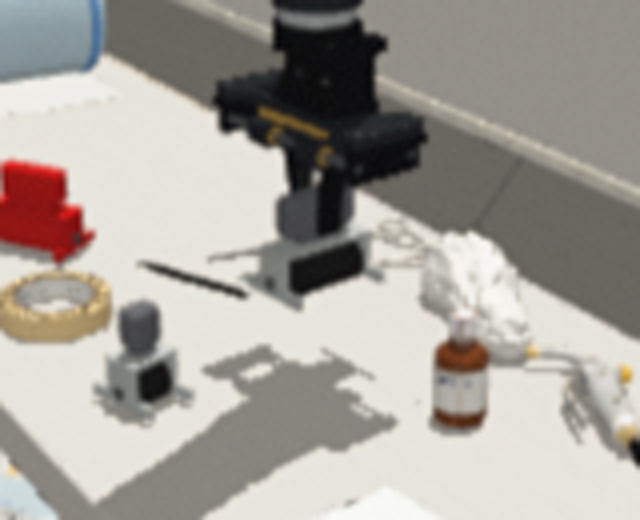

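The roller hangs upright in the jaws, level and clear of the bottle. Before lowering it I'll take a second, sharper sheet measurement by ray-casting the sheet's contour onto z=0.036.

```bash
python3 - <<'E'
from h import *
p=np.load('pics/top.npz');im=p['p'].astype(int)
c=eyes.camera_params('top');K=np.array(c['camera_matrix']);T=np.array(c['pose'])
m=((im[...,1]>im[...,2]+10)&(im[...,1]>=im[...,0]-1)&(im[...,1]>140)).astype(np.uint8)
m[:190]=0;m[250:]=0;m[:,:310]=0;m[:,400:]=0
n,l,s,_=cv2.connectedComponentsWithStats(m);k=1+np.argmax(s[1:,4])
v,u=np.nonzero(l==k);print(u.min(),u.max(),v.min(),v.max(),len(u))
r=np.c_[(u-K[0,2])/K[0,0],(v-K[1,2])/K[1,1],np.ones(len(u))]@T[:3,:3].T
w=T[:3,3]+r*((.036-T[2,3])/r[:,2:])
print(cv2.minAreaRect(w[:,:2].astype(np.float32)),w.mean(0))
V=np.linalg.eigh(np.cov(w[:,:2].T))[1][:,1];print(np.degrees(np.arctan2(V[1],V[0]))%180)
E
python3 -m jog '[[[0,0.4,-0.586,0,0],[0,0.4,-0.586,0,0],[0,0.4,-0.586,0,0],[0,0.4,-0.586,0,0],[0,0.4,-0.586,0,0],[0,0.4,-0.586,0,0],[0,0.4,-0.586,0,0],[0,0.4,-0.586,0,0],[0,0.4,-0.586,0,0],[0,0.4,-0.586,0,0]]]'
python3 -m jog '[[[0,0,0,0,0],[0,0,0,0,0]]]'
python3 -c "from h import *;need(.4536,-.0552,.1,97.)"
```

```text
348 351 206 208 6
((0.4973568916320801, -0.12566392123699188), (0.009440755471587181, 0.006264697760343552), 89.27722930908203) [ 0.4983947  -0.12614397  0.036     ]
99.44503072850698
time: 7.38
position: [0.4524, -0.0555, 0.1387]
tool_rot: [-0.191, 3.135, 0.0]
ft_force: [0.4, -0.1, -4.5]
grip_width: 0.297
time: 7.62
position: [0.4531, -0.0542, 0.1388]
tool_rot: [-0.192, 3.135, 0.001]
ft_force: [-0.9, 0.5, -4.0]
grip_width: 0.296
t 7.625 pos [ 0.4531 -0.0542  0.1388] yaw 96.99 zax [ 9.e-04  7.e-04 -1.e+00] F [-0.9  0.5 -4. ] T [ 0.07 -0.03 -0.01] g 0.296
units (current axes) [-0.01 -0.03  0.97] turn -0.0
```

```bash
python3 - <<'E'
from h import *
c=eyes.camera_params('top');K=np.array(c['camera_matrix']);T=np.array(c['pose'])
for f in ('old','npz'):
    im=(cv2.imread('pics/t0.png')[:,:,::-1] if f=='old' else np.load('pics/top.npz')['p']).astype(int)
    print(im[218,357],im[207,340],im[222,380],im[240,300])
    m=(im[...,1]>=im[...,0]+2).astype(np.uint8)&(im.sum(-1)>330).astype(np.uint8)
    m[:190]=0;m[250:]=0;m[:,:310]=0;m[:,400:]=0
    n,l,s,_=cv2.connectedComponentsWithStats(m);k=1+np.argmax(s[1:,4])
    v,u=np.nonzero(l==k);print(u.min(),u.max(),v.min(),v.max(),len(u))
    r=np.c_[(u-K[0,2])/K[0,0],(v-K[1,2])/K[1,1],np.ones(len(u))]@T[:3,:3].T
    w=T[:3,3]+r*((.036-T[2,3])/r[:,2:])
    print(cv2.minAreaRect(w[:,:2].astype(np.float32)),w.mean(0))
    V=np.linalg.eigh(np.cov(w[:,:2].T))[1][:,1];print(np.degrees(np.arctan2(V[1],V[0]))%180)
E
```

```text
[173 170 156] [156 152 140] [169 167 153] [147 139 129]Traceback (most recent call last):
  File "<stdin>", line 8, in <module>
    return _wrapfunc(a, 'argmax', axis=axis, out=out, **kwds)
    return bound(*args, **kwds)
ValueError: attempt to get argmax of an empty sequence
```

```bash
python3 - <<'E'
from h import *
c=eyes.camera_params('top');K=np.array(c['camera_matrix']);T=np.array(c['pose'])
for f in ('old','npz'):
    im=(cv2.imread('pics/t0.png')[:,:,::-1] if f=='old' else np.load('pics/top.npz')['p']).astype(int)
    m=((im[...,0]-im[...,1]<=5)&(im.sum(-1)>400)).astype(np.uint8)
    m[:190]=0;m[250:]=0;m[:,:310]=0;m[:,400:]=0
    m=cv2.morphologyEx(m,cv2.MORPH_OPEN,np.ones((3,3),np.uint8))
    n,l,s,_=cv2.connectedComponentsWithStats(m);k=1+np.argmax(s[1:,4])
    v,u=np.nonzero(l==k);print(u.min(),u.max(),v.min(),v.max(),len(u))
    r=np.c_[(u-K[0,2])/K[0,0],(v-K[1,2])/K[1,1],np.ones(len(u))]@T[:3,:3].T
    w=T[:3,3]+r*((.036-T[2,3])/r[:,2:])
    print(cv2.minAreaRect(w[:,:2].astype(np.float32)),w.mean(0))
    V=np.linalg.eigh(np.cov(w[:,:2].T))[1][:,1];print(np.degrees(np.arctan2(V[1],V[0]))%180)
E
```

```text
324 391 201 234 1663
((0.4646783769130707, -0.14897070825099945), (0.07917346805334091, 0.2059357613325119), 6.8483123779296875) [ 0.46448088 -0.14837808  0.036     ]
96.98905816007344
324 391 201 234 1663
((0.46463483572006226, -0.14860799908638), (0.07917346805334091, 0.2057199627161026), 6.8483123779296875) [ 0.46439883 -0.14820214  0.036     ]
96.92502396466134
```

Sheet: middle (0.4646, -0.1487), yaw 96.9°, size 79×206 mm, which agrees with the spec. The drum is over the +y end at about +95 mm. I'll lower it in stages and check the force.

```bash
python3 -m jog '[[[0,0,0.02,0.4,0],[0,0,0,0.4,0],[0,0,0,0.2,0],[0,0,0,0.1,0],[0,0,0,0.05,0],[0,0,0,0.05,0],[0,0,0,0,0],[0,0,0,0,0]]]'
python3 -c "from h import *;need(.4764,-.2450,.087,96.9)"
```

```text
time: 8.62
position: [0.4529, -0.0539, 0.091]
tool_rot: [-0.192, 3.135, 0.0]
ft_force: [-2.1, -0.3, 1.0]
grip_width: 0.297
t 8.625 pos [ 0.4529 -0.0539  0.091 ] yaw 96.99 zax [ 5.e-04  1.e-04 -1.e+00] F [-2.1 -0.3  1. ] T [0.02 0.58 0.03] g 0.297
units (current axes) [-0.   -4.81  0.1 ] turn 0.02
```

```bash
python3 -m jog '[[[0,0,0,0.05,0],[0,0,0,0.05,0],[0,0,0,0,0],[0,0,0,0,0]]]'
python3 - <<'E'
from h import *
need(.4764,-.2450,.087,96.9)
p,d=shot('side');save(cv2.resize(p[180:300,230:370],None,fx=5,fy=5,interpolation=cv2.INTER_CUBIC),'s3.png')
E
```

```text
time: 9.12
position: [0.453, -0.0539, 0.0869]
tool_rot: [-0.192, 3.135, 0.0]
ft_force: [-3.5, -0.3, 4.4]
grip_width: 0.296
t 9.125 pos [ 0.453  -0.0539  0.0869] yaw 97.0 zax [ 6.e-04  0.e+00 -1.e+00] F [-3.5 -0.3  4.4] T [-0.12  0.78 -0.02] g 0.296
units (current axes) [ 0.   -4.81 -0.  ] turn 0.02
```

View pics/s3.png

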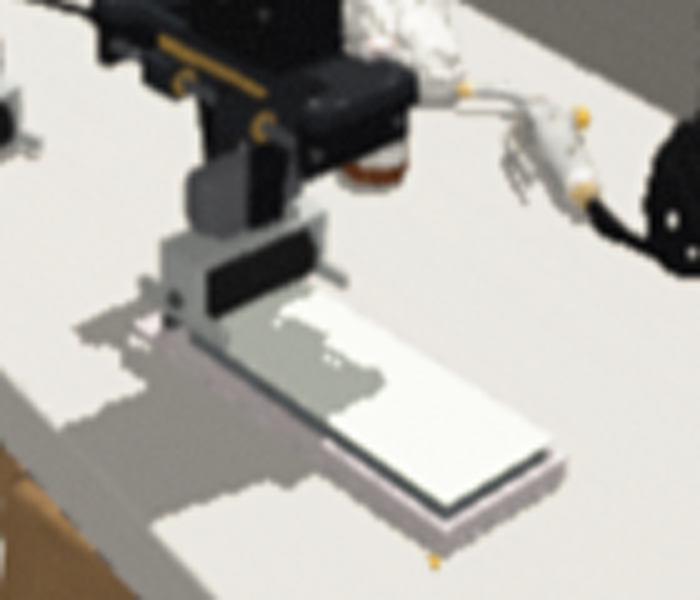

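The drum lies level across the +y end (crop 215-330, 315-265), with the foam about half squeezed (~8.5 N on the sheet once the tool's 4 N weight is allowed for). Rolling now, with a slight extra 0.8 mm press.

```bash
python3 -m jog '[[[0,0,0,0.02,0],[0,0,-0.08,0,0],[0,0,-0.15,0,0],[0,0,-0.15,0,0],[0,0,-0.15,0,0],[0,0,-0.15,0,0],[0,0,-0.15,0,0],[0,0,-0.15,0,0]]]'
python3 -c "from h import *;need(.4764,-.2450,.0862,96.9)"
```

```text
time: 10.18
position: [0.4576, -0.0929, 0.086]
tool_rot: [-0.192, 3.135, 0.0]
ft_force: [-2.9, -0.1, 6.0]
grip_width: 0.295
t 10.175 pos [ 0.4576 -0.0929  0.086 ] yaw 97.0 zax [ 2.e-04  2.e-04 -1.e+00] F [-2.9 -0.1  6. ] T [ 0.01  0.87 -0.01] g 0.295
units (current axes) [-0.   -3.83 -0.  ] turn 0.02
```

```bash
python3 -m jog '[[[0,0,-0.15,0,0],[0,0,-0.15,0,0],[0,0,-0.15,0,0],[0,0,-0.15,0,0],[0,0,-0.15,0,0],[0,0,-0.15,0,0],[0,0,-0.15,0,0],[0,0,-0.15,0,0],[0,0,-0.15,0,0],[0,0,-0.15,0,0]]]'
python3 -c "from h import *;need(.4764,-.2450,.0862,96.9)"
```

```text
time: 11.42
position: [0.4647, -0.1528, 0.086]
tool_rot: [0.192, -3.135, 0.0]
ft_force: [-3.7, -0.5, 6.2]
grip_width: 0.292
t 11.425 pos [ 0.4647 -0.1528  0.086 ] yaw 96.99 zax [-3.e-04 -2.e-04 -1.e+00] F [-3.7 -0.5  6.2] T [0.04 1.04 0.04] g 0.292
units (current axes) [-0.01 -2.32 -0.01] turn 0.02
```

```bash
python3 - <<'E'
from h import *
p,d=shot('side');save(cv2.resize(p[180:300,230:370],None,fx=5,fy=5,interpolation=cv2.INTER_CUBIC),'s4.png')
E
```

```text
(no output)
```

View pics/s4.png

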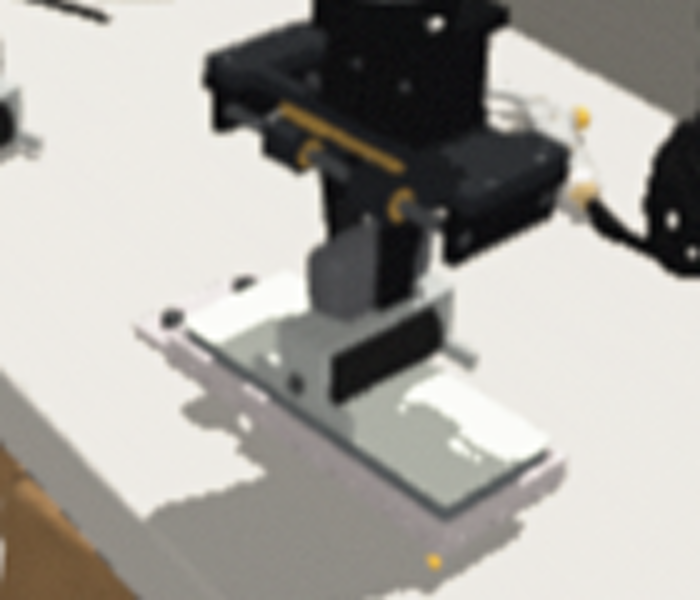

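The roller is mid-sheet, level and centred across it (drum edge from 335,405 to 440,350), so I'll carry on to the far end.

```bash
python3 -m jog '[[[0,0,-0.15,0,0],[0,0,-0.15,0,0],[0,0,-0.15,0,0],[0,0,-0.15,0,0],[0,0,-0.15,0,0],[0,0,-0.15,0,0],[0,0,-0.15,0,0],[0,0,-0.15,0,0]]]'
python3 -c "from h import *;need(.4764,-.2450,.0862,96.9)"
python3 -m jog '[[[0,0,-0.15,0,0],[0,0,-0.15,0,0],[0,0,-0.15,0,0],[0,0,-0.15,0,0],[0,0,-0.15,0,0],[0,0,-0.15,0,0],[0,0,-0.08,0,0],[0,0,0,0,0]]]'
python3 -c "from h import *;need(.4764,-.2450,.0862,96.9)"
```

```text
time: 12.48
position: [0.4703, -0.2007, 0.086]
tool_rot: [0.191, -3.135, 0.001]
ft_force: [-4.6, 0.0, 5.6]
grip_width: 0.292
t 12.475 pos [ 0.4703 -0.2007  0.086 ] yaw 96.99 zax [-5.e-04 -4.e-04 -1.e+00] F [-4.6  0.   5.6] T [0.02 1.03 0.02] g 0.292
units (current axes) [-0.02 -1.12 -0.01] turn 0.02
time: 13.48
position: [0.475, -0.2403, 0.0861]
tool_rot: [0.19, -3.135, 0.002]
ft_force: [-3.7, -0.2, 5.7]
grip_width: 0.291
t 13.475 pos [ 0.475  -0.2403  0.0861] yaw 96.95 zax [-3.0e-04 -1.4e-03 -1.0e+00] F [-3.7 -0.2  5.7] T [-0.14  1.08  0.01] g 0.291
units (current axes) [-0.02 -0.12 -0.  ] turn 0.01
```

```bash
python3 -m jog '[[[0,0,-0.12,0,0],[0,0,0,0,0],[0,0,0,-0.2,0],[0,0,0,-0.4,0],[0,0,0,-0.5,0],[0,0,0,-0.5,0],[0,0,0,0,0]]]'
python3 -c "from h import *;need(.583,.19,.1386,97)"
```

```text
time: 14.35
position: [0.4777, -0.2438, 0.1515]
tool_rot: [-0.192, 3.131, -0.002]
ft_force: [0.2, -0.6, -4.0]
grip_width: 0.294
t 14.35 pos [ 0.4777 -0.2438  0.1515] yaw 97.03 zax [ 4.3e-03 -9.0e-04 -1.0e+00] F [ 0.2 -0.6 -4. ] T [ 0.02  0.04 -0.01] g 0.294
units (current axes) [-3.94 10.44  0.32] turn 0.01
```

```bash
python3 -m jog '[[[0,0,0,-0.5,0],[0,0,0,-0.5,0],[0,-0.24,0.65,0,0],[0,-0.24,0.65,0,0],[0,-0.24,0.65,0,0],[0,-0.24,0.65,0,0],[0,-0.24,0.65,0,0],[0,-0.24,0.65,0,0],[0,-0.24,0.65,0,0],[0,-0.24,0.65,0,0]]]'
python3 -m jog '[[[0,-0.25,0.65,0,0],[0,-0.25,0.65,0,0],[0,-0.25,0.65,0,0],[0,-0.25,0.65,0,0],[0,-0.25,0.65,0,0],[0,-0.25,0.65,0,0],[0,-0.25,0.65,0,0],[0,-0.25,0.65,0,0],[0,0,0,0,0],[0,0,0,0,0]]]'
python3 -c "from h import *;need(.583,.19,.0592,97)"
```

```text
time: 15.6
position: [0.5265, -0.0266, 0.1885]
tool_rot: [0.192, -3.134, -0.0]
ft_force: [1.2, 0.3, -4.6]
grip_width: 0.295
time: 16.85
position: [0.5805, 0.1876, 0.1885]
tool_rot: [0.191, -3.134, 0.002]
ft_force: [-0.1, -1.1, -4.6]
grip_width: 0.299
t 16.85 pos [0.5805 0.1876 0.1885] yaw 96.99 zax [-0.0016 -0.0014 -1.    ] F [-0.1 -1.1 -4.6] T [-0.02  0.03 -0.01] g 0.299
units (current axes) [-0.08  0.05  3.23] turn -0.0
```

```bash
python3 -m jog '[[[0,0,0,0.6,0],[0,0,0,0.7,0],[0,0,0,0.7,0],[0,0,0,0.6,0],[0,0,0,0.4,0],[0,0,0,0.15,0],[0,0,0,0,0],[0,0,0,0,0]]]'
python3 -m jog '[[[0,0,0,0.03,0],[0,0,0,0.02,0],[0,0,0,0,0]]]'
python3 -c "from h import *;need(.583,.19,.0586,97)"
```

```text
time: 17.85
position: [0.5818, 0.1886, 0.0649]
tool_rot: [-0.192, 3.134, 0.001]
ft_force: [0.1, -0.2, -3.3]
grip_width: 0.298
time: 18.23
position: [0.581, 0.1884, 0.0618]
tool_rot: [-0.192, 3.136, 0.0]
ft_force: [-0.2, -0.2, -3.7]
grip_width: 0.294
t 18.225 pos [0.581  0.1884 0.0618] yaw 97.0 zax [ 1.e-04  1.e-04 -1.e+00] F [-0.2 -0.2 -3.7] T [0.04 0.03 0.05] g 0.294
units (current axes) [-0.06  0.03  0.08] turn -0.0
```

```bash
python3 -m jog '[[[0,0,0,0.03,0],[0,0,0,0.03,0],[0,0,0,0,0],[0,0,0,0,0]]]'
python3 -c "from h import *;need(.583,.19,.0586,97)"
```

```text
time: 18.73
position: [0.581, 0.1884, 0.0594]
tool_rot: [-0.192, 3.136, 0.0]
ft_force: [0.1, -0.6, -4.6]
grip_width: 0.295
t 18.725 pos [0.581  0.1884 0.0594] yaw 97.0 zax [ 1.e-04  0.e+00 -1.e+00] F [ 0.1 -0.6 -4.6] T [-0.    0.04  0.01] g 0.295
units (current axes) [-0.05  0.03  0.02] turn 0.0
```

```bash
python3 -m jog '[[[0,0,0,0.02,0],[0,0,0,0,0],[0,0,0,0,0]]]'
python3 -m jog '[[[0,0,0,0.02,0],[0,0,0,0,0],[0,0,0,0,0]]]'
python3 -c "from h import *;need(.583,.19,.0586,97)"
```

```text
time: 19.1
position: [0.581, 0.1884, 0.0586]
tool_rot: [-0.192, 3.136, 0.0]
ft_force: [-0.2, 0.4, -4.1]
grip_width: 0.299
time: 19.48
position: [0.5811, 0.1885, 0.0585]
tool_rot: [-0.192, 3.135, 0.001]
ft_force: [-2.9, -1.0, 2.9]
grip_width: 0.298
t 19.475 pos [0.5811 0.1885 0.0585] yaw 97.0 zax [ 5.e-04  4.e-04 -1.e+00] F [-2.9 -1.   2.9] T [-0.02  0.67 -0.02] g 0.298
units (current axes) [-0.05  0.03 -0.  ] turn 0.0
```

```bash
python3 -m jog '[[[0,0,0,-0.01,0],[0.4,0,0,0,0],[0.6,0,0,0,0],[0.8,0,0,0,0],[1,0,0,0,0],[1,0,0,0,0],[1,0,0,0,0],[1,0,0,0,0]]]'
python3 -m jog '[[[1,0,0,-0.2,0],[1,0,0,-0.5,0],[1,0,0,-0.8,0],[1,0,0,-0.8,0],[1,0,0,-0.8,0],[1,0,0,-0.8,0],[1,0,0,-0.5,0],[1,0,0,0,0]]]'
python3 - <<'E'
from h import *
st()
p,d=shot('side');save(cv2.resize(p[110:300,190:370],None,fx=3,fy=3,interpolation=cv2.INTER_CUBIC),'s5.png')
E
```

```text
time: 20.48
position: [0.581, 0.1884, 0.0582]
tool_rot: [-0.192, 3.136, 0.0]
ft_force: [-0.5, 0.7, 0.3]
grip_width: 0.964
time: 21.48
position: [0.5823, 0.1887, 0.2377]
tool_rot: [-0.191, 3.13, 0.003]
ft_force: [0.4, 0.0, -0.3]
grip_width: 0.997
21.475 [0.5823 0.1887 0.2377] rot
 [[-0.993 -0.122  0.005]
 [-0.122  0.993  0.002]
 [-0.006  0.002 -1.   ]] F [ 0.35  0.03 -0.28] g 0.9972324260563565 q [-0.5   0.23  0.18  1.54 -0.04  1.37  1.37]
```

View pics/s5.png

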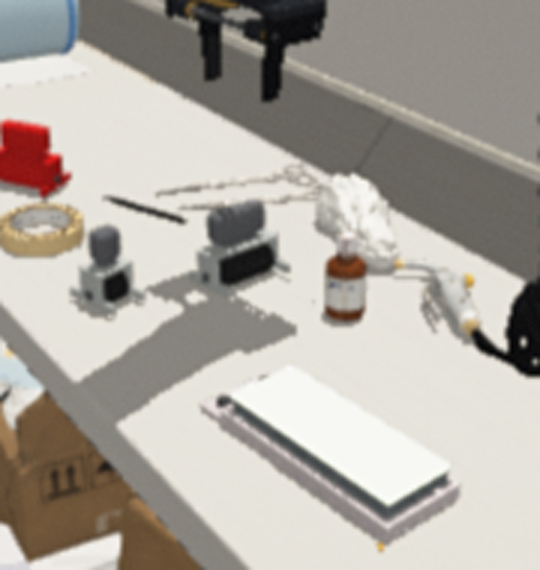

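The wide roller stands upright at crop (240,245), clear of everything. The narrow roller at (105,270) hasn't been moved, the sheet has sprung back, and the gripper is clear. Handing in.

```bash
python3 -c "from bench import job;print(job.close_job())"
```

```text
the job is handed in; nothing more can be done
None
```

I rolled the white sheet down along its middle with the wide roller and handed the job in at about 21.5 s. The roll ran from about +95 mm, at the screw-head end, to about −96 mm, against sheet ends at ±102 mm.

- **Pressure:** Allowing for the tool's 4 N weight, the press was about 8.5 N at the start and 9.6–10.2 N at the readings after that. The foam was squeezed 7–8.5 mm of its 14 mm. These are spot readings taken between moves, not a continuous record.
- **Squareness:** Pictures at the start and mid-sheet showed the drum level and centred across the sheet. I took none at the far end. A sideways force of 3–4.6 N showed throughout the roll, though the roller did not visibly tilt or drift.
- **End state:** I set the wide roller back about 1 cm from its original spot and let go. The last picture shows it standing upright and clear of the tray, the narrow roller not moved, the sheet sprung back and the gripper touching nothing.

When I set the roller down, it touched the worktop with about 7 N before I eased off and released it. My first attempt at the second sheet measurement failed because its colour mask was wrong. The corrected one gave 79 × 206 mm, which agrees with the stated 80 × 204 mm.

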